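Load the filter cartridge through the sprung dust doors

ROBOT

A 6-joint arm with a two-finger parallel gripper is mounted at the origin on a cart in front of the work surface, level with it; the furniture and walls round the work are solid. World frame = base frame: x ahead of the robot, y to its left, z up, the work surface at z = 0. Lengths are in m, angles in rad, forces in N, time in s.
With the tool pointing down it reaches from about 0.25 to 0.775 m from the base axis. Payload 4 kg.
Tool frame: the origin (TCP) lies between the finger pads; the fingertips stand 25 mm ahead of it and the grasp point (between the pads) lies 6 mm ahead of it (robot.tip_reach is the distance from the TCP to the fingertips, in m); z points along the fingers, y is the line along which they close (so a half turn about z gives the same grasp; the last joint's range is limited). The gripper opens to 94 mm and grips with 3 to 60 N. Pads are 16 mm wide; open, the fingers measure 119 mm over their backs; the gripper's body (75 mm by 177 mm) begins 78 mm behind the grasp point.
Start: joints at [-1.406, 0.087, 1.371, -0, 1.684, -0.103], TCP at [0.146, -0.53, 0.231] pointing down, gripper open.
Joint ranges: [-3.1, 3.1], [-0.76, 2.03], [0.27, 2.55], [-1.08, 4.22], [0.17, 2.65], [-2.57, 2.57]. Speed limits (rad/s): [2.79, 2.79, 3.14, 3.14, 3.14, 3.14].

INTERFACE

Orientations are given as [roll, pitch, yaw] about the fixed x, y, z axes, in that order (R = Rz(yaw) Ry(pitch) Rx(roll)).
In Python, from bench import sensors, snapshot, camera_info, ticket, robot gives the robot as it stands.
- The arm moves only by the tool arm_command, never from a script. Its argument "plan" is a list of rows, each an object with "grip": the closure, from -1 (fully open) to 1 (shut); "slide": the shift along the tool's x, y, z normalised to -1 to 1, where 1 is 500 mm, a list of three; "spin": the turn about the tool's z normalised to -1 to 1, where 1 is 5 degrees. A call has 1 to 10 rows; each row shifts and turns the commanded pose from where the row before left it, along the tool's axes as they then stand; what a row does not reach is not made up. A row lasts 1/8 s, in which the tool goes at most 62.5 mm and 10.7 degrees, less where a joint would pass 70% of its speed; a pose out of reach is approached as far as the arm can. A call with a number of a shift or a turn outside -1 to 1 is refused whole. A call with a gripper value outside its range is refused whole. The fingers move at their own pace and stop on an object; the grip force is fixed at half the most. Time passes only in rows, so rows that do not move let the fingers close. It gives the time, the measured TCP pose, the force, the opening and the grip force at its end, in the units of the state.
- sensors.get_obs(): the state, without advancing time (a new reading comes with each control period).
- snapshot(name): name is "scene" or "side" or "wrist"; returns the picture (384x512x3 uint8, red, green, blue); there is no depth.
- camera_info(name): a dict with "fx", "fy", "cx", "cy" (pixels), "k1" (the pictures are not rectified: a ray, as slopes to the right and down, at radius r is drawn at 1 + k1 r^2 times it, then the intrinsics apply), "position" and "rotation" of the camera in the world. Camera axes: x right, y up, looking along -z (the intrinsics and any distortion apply to the point x, -y, -z); pixel columns grow to the right and rows downward; lengths in m; the calibration is good to about 2 mm. A picture is of the moment at which its call begins: read the wrist's pose just before it. camera_info takes no time and is no camera call; for the wrist camera it gives the pose at the moment of the call.
- ticket.close_job(): hands the job in; it is judged then, once.
The state is a dict: "time": time; "joint_positions": joint angles; "qvel": joint speeds; "joint_torque": joint torques, N m; "tool_pos": TCP position; "ee_rot": TCP orientation; "wrist_force": force on the tool from outside, world axes, zero at the start; "wrist_torque": the same for the moment, N m; "width": finger opening in m; "finger_force": force on a finger pad.
Only numpy, scipy, OpenCV 4.12 (cv2) and the standard library are available. Lean on these libraries where they do the work, as an engineer would, in place of code of your own. Each camera call takes 0.05 s, during which the arm holds its last target. There are 200 camera calls.

TASK

Load the blue filter cartridge into the grey filter bay: slide it along the apron, round nose first, through the two yellow spring doors, and press it home by feel against the rubber gasket at the back with about 15 N, never pushing harder than 25 N, so that the gasket stays squeezed and both doors have sprung shut behind the cartridge. Then let go, and leave the paint tin, the nail tin and the tape measure where they are.

Things in the scene. Friction and masses are not known exactly. Their poses are not given: they have to be found in the camera images.
- cartridge_handle (a point): Grip point on the black upright handle (orange band near its top) of the loose blue filter cartridge, on the handle's axis, 85 mm above the cartridge's underside; x to the cartridge's round nose, z up. The handle is a 24 x 24 mm square post that rises from 45 to 108 mm above the underside, its faces square to x and y.
- cartridge: The same cartridge, about 0.35 kg; origin at its underside on the handle axis, x to the nose, z up. Body 45 mm high, 60 mm wide: a box whose flat rear lies 30 mm behind the handle axis, with a half-round nose of radius 30 mm whose front lies 60 mm ahead of the handle axis (90 mm long in all).
- bay: Fixed grey filter bay. Origin on the bench under the middle of its mouth; x points into the bay (the way the cartridge is pushed), y to its left, z up. The mouth is 67 mm wide, the walls behind it stand 86 mm apart. Its aluminium floor, 6 mm thick, 104 mm wide, starts as an open apron 100 mm before the mouth; flared guides stand on the last 30 mm of the apron.
- bay_lips (a point): Point midway between the two lips on top of the side walls, at their top, 58.5 mm above the bench and 100 mm inside the mouth. The lips' underside is 54.5 mm above the bench. They leave a 54 mm wide slot, open from above, for the handle; the cartridge can enter only through the mouth.
- bay_hinges (a point): Point on the bay floor midway between the two door hinges, 16 mm inside the mouth. The yellow doors, each 36 mm wide and 41 mm high, swing only inward; they can shut behind the cartridge only once its handle axis is beyond about 84 mm inside the mouth.
- bay_back (a point): Middle of the inner face of the bay's back wall, 192 mm inside the mouth. The upright rubber gasket pad, 66 mm wide, stands before it, facing the mouth, at a depth that differs from start to start by up to 16 mm: the nose meets it when the handle axis is somewhere between 88 and 104 mm inside the mouth.
- door_left (a joint): Left yellow spring door (on the bay's y = +38 mm side), rad: 0 shut, grows as it swings into the bay, up to 1.6. A weak spring (about 0.03 Nm shut, 0.08 Nm fully open) shuts it; pushing the cartridge through both takes only a few newtons.
- door_right (a joint): Right yellow spring door (on the bay's y = -38 mm side), rad: as the left one.
- gasket (a joint): Squeeze of the rubber gasket pad, m: 0 free, grows as it is pressed deeper into the bay. It begins to give at 8 N, then takes 3 N more for each further mm, and by its own friction stays as squeezed as it was left after a push of up to about 16 N (it gives back part of a harder push).
- paint_small: Bystander: small blue and white paint tin, 77 mm wide, 77 mm high, origin at the centre of its underside.
- nail_tin: Bystander: open bare metal tin, 90 mm wide, 82 mm high, origin at the centre of its underside.
- tape_measure: Bystander: yellow and black tape measure, 37 x 94 x 69 mm, origin at the centre of its underside.

How it is judged:
On the way, in this order (a step that is already met when the one before it is completed fails the run):
1. the cartridge, low on the bay floor in the mouth, holds both doors open (value of joint each of door_left, door_right above 0.6 rad and x of cartridge in the frame of bay above 0 m and z of cartridge in the frame of bay below 0.02 m), for 0.1 s.
2. the cartridge is pressed against the gasket and both doors are shut behind it (value of joint gasket above 0.0008 m and value of joint each of door_left, door_right below 0.1 rad), for 0.2 s.
At the end, for the whole second after the job is handed in: The gasket stays squeezed by more than 0.8 mm, both doors are shut (within 0.1 rad), and the cartridge rests flat on the bay floor behind them (handle axis more than 78 mm inside the mouth, tilted less than 0.1 rad, within 0.3 rad of the bay's direction), let go and at rest (all of step 2 and x of cartridge in the frame of bay above 0.078 m and z of cartridge in the frame of bay below 0.012 m and angle between cartridge's own z axis and vertical below 0.1 rad and angle between the x axis of cartridge and the x axis of bay, either way round below 0.3 rad and linear speed of cartridge below 0.02 m/s); the robot touches nothing.
It fails at once if the cartridge is pushed against the bay, its doors or gasket with more than 25 N (contact force between cartridge and bay above 25 N).
It fails at once if the paint tin is moved more than 25 mm (distance of paint_small from where it was at the start of the episode above 0.025 m).
It fails at once if the nail tin is moved more than 25 mm (distance of nail_tin from where it was at the start of the episode above 0.025 m).
It fails at once if the tape measure is moved more than 25 mm (distance of tape_measure from where it was at the start of the episode above 0.025 m).
It also fails if it takes over 48 s, if anything falls off the work surface, if the arm or the gripper's body presses on something with over 40 N, if the wrist force passes 120 N, or if a joint passes its speed limit or range.

## Working session

There is one attempt and no reset: what is moved stays moved. The work goes in short steps, Python scripts to look and compute and a tool call to move; the robot and the scene stay as the last step left them, time stands still between calls to the robot, and variables do not carry over. Pictures are saved under pics/ and viewed, at most 10 in all, crops included, and the job is handed in when it is done.

Besides the shell and the picture viewer there is one more tool, called after "Request:" as name(argument=value, ...), one argument or row to a line, values as JSON. arm_command: Moves the arm, as the interface text tells. Scaled input: -1 to 1 covers 500 mm each way for a shift and 5 degrees each way for a turn. Its arguments: {"type":"object","properties":{"plan":{"type":"array","items":{"type":"object","properties":{"grip":{"type":"number"},"slide":{"type":"array","items":{"type":"number"}},"spin":{"type":"number"}}}}},"required":["plan"]}

```bash
mkdir -p pics
python3 - <<'E'
from bench import sensors,snapshot,camera_info
import cv2,numpy as np
for n in("scene","side"):
    cv2.imwrite(f"pics/{n}0.png",snapshot(n)[:,:,::-1]);c=camera_info(n);print(n,c)
o=sensors.get_obs();print(o)
a=cv2.imread("pics/scene0.png");b=cv2.imread("pics/side0.png")
cv2.imwrite("pics/both.png",np.vstack([np.hstack([a,b])])[:, :])
E
```

```text
scene {'fx': 457.26833396769285, 'fy': 457.26833396769285, 'cx': 263.86687846507874, 'cy': 187.12679553509307, 'k1': -0.1747802762598086, 'position': array([0.07694825, 0.63482002, 0.80762056]), 'rotation': array([ 0.8379356 , -0.01678481, -2.46747593])}
side {'fx': 439.5567041889009, 'fy': 439.5567041889009, 'cx': 260.3776795663028, 'cy': 194.17572976940778, 'k1': 0.015541219408430553, 'position': array([ 0.43573953, -0.70872032,  0.6478914 ]), 'rotation': array([ 0.94437772,  0.02320988, -0.18042406])}
{'time': 0.1, 'joint_positions': array([-1.40610149e+00,  8.78584374e-02,  1.37206159e+00, -4.14030020e-05,
        1.68358446e+00, -1.03116037e-01]), 'qvel': array([-0.00057592,  0.00058384, -0.00339726,  0.00012306, -0.00117333,
        0.0006821 ]), 'joint_torque': array([ 1.96187983e-03, -3.41255200e+01, -3.03300333e+01,  7.19825272e-02,
        3.05062300e-02, -9.64514425e-05]), 'tool_pos': array([ 0.14544464, -0.52997406,  0.22945462]), 'ee_rot': array([-3.13968674e+00, -1.55861039e-04,  2.67806108e-01]), 'wrist_force': array([ 0.26904301,  0.32894213, -0.11231435]), 'wrist_torque': array([-0.02499292,  0.01615601,  0.02269142]), 'finger_force': 0.0, 'width': 0.09404641743965388}
```

View pics/scene0.png

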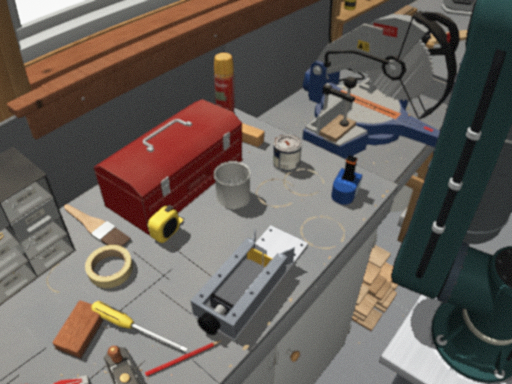

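View pics/side0.png

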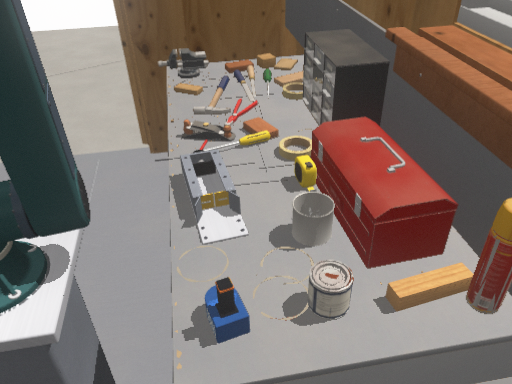

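The scene view shows the cartridge at about (347,187) with its handle top at about (351,162). The bay runs from the apron at (280,243) to its back at (210,320). In the side view the cartridge is at (227,308), the apron at (220,228) and the doors at (215,200). Next I'll enlarge both views.

```bash
cat > h.py <<'E'
import numpy as np,cv2
from scipy.spatial.transform import Rotation as R
from bench import sensors,snapshot,camera_info
def ray(c,u,v):
    K=np.array([[c['fx'],0,c['cx']],[0,c['fy'],c['cy']],[0,0,1]])
    p=cv2.undistortPoints(np.array([[[u,v]]],float),K,np.array([c['k1'],0,0,0]))[0,0]
    return np.array(c['position']),R.from_euler('xyz',c['rotation']).apply([p[0],-p[1],-1.])
def onz(c,u,v,z):
    o,d=ray(c,u,v);return o+d*(z-o[2])/d[2]
E
python3 - <<'E'
import cv2,numpy as np
a=cv2.imread("pics/scene0.png")[150:345,190:380];b=cv2.imread("pics/side0.png")[145:340,170:260]
o=cv2.resize(np.hstack([a,b]),None,fx=2.8,fy=2.8,interpolation=cv2.INTER_CUBIC);print(o.shape)
cv2.imwrite("pics/crop1.png",o)
E
```

```text
(546, 784, 3)
```

View pics/crop1.png

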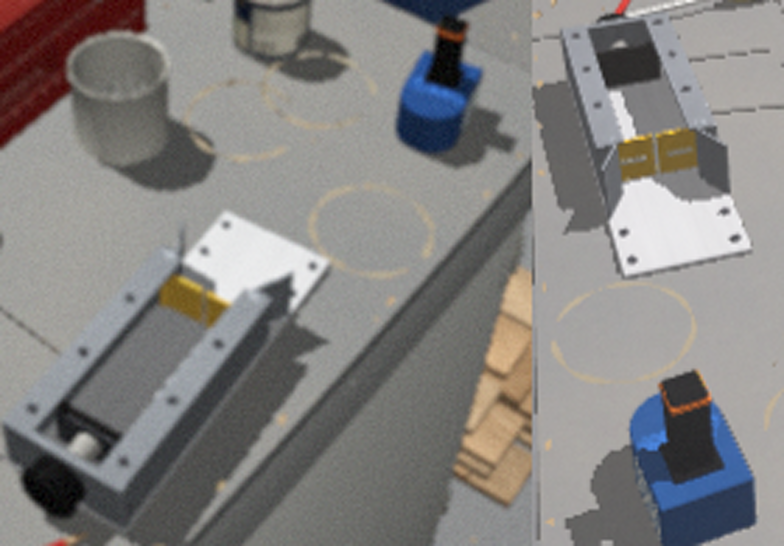

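The crop shows the apron's front corners at (227,211) and (330,265) in the scene half and at (624,277) and (750,250) in the side half. The handle top is at (453,22) and (685,384). The cartridge's rear top corners in the side half are (753,480) and (660,515).

Run:
```python
from h import *
S=camera_info("scene");D=camera_info("side")
s=lambda x,y,z:onz(S,x/2.8+190,y/2.8+150,z)[:2].round(4)
d=lambda x,y,z:onz(D,(x-532)/2.8+170,y/2.8+145,z)[:2].round(4)
print("apron",s(227,211,.006),s(330,265,.006),d(750,250,.006),d(624,277,.006))
print("backtop",s(5,428,.0585),s(125,523,.0585),"side back",d(565,26,.0585),d(665,14,.0585))
print("lips front side", d(612,145,.0585),d(714,127,.0585), "scene",s(165,250,.0585),s(265,300,.0585))
print("handle",s(453,22,.108),d(685,384,.108))
print("rear",d(753,480,.045),d(660,515,.045), s(480,70,.045))
print("handle base d",d(723,465,.045),d(672,480,.045))
print("tins nail",s(118,62,.082),"paint",onz(S,288,142,.077),"tape",onz(S,165,215,.069))
```

```text
apron [0.5234 0.0267] [0.42   0.0209] [0.526  0.0236] [0.4256 0.0125]
backtop [0.4854 0.3263] [0.3734 0.3289] side back [0.398  0.3153] [0.4926 0.3171]
lips front side [0.4287 0.115 ] [0.5136 0.1225] scene [0.5058 0.13  ] [0.4157 0.1207]
handle [ 0.4523 -0.2053] [ 0.4555 -0.2027]
rear [ 0.4893 -0.2291] [ 0.4316 -0.2432] [ 0.4297 -0.2345]
handle base d [ 0.4731 -0.2143] [ 0.4413 -0.2193]
tins nail [0.6652 0.0041] paint [ 0.63749983 -0.19056505  0.077     ] tape [0.69324045 0.20307228 0.069     ]
```

Request:
arm_command(
  plan=[
    {"grip": -1, "slide": [0.085, -0.052, 0], "spin": 0},
    {"grip": -1, "slide": [0.085, -0.052, 0], "spin": 0},
    {"grip": -1, "slide": [0.085, -0.052, 0], "spin": 0},
    {"grip": -1, "slide": [0.085, -0.052, 0], "spin": 0},
    {"grip": -1, "slide": [0.085, -0.052, 0], "spin": 0},
    {"grip": -1, "slide": [0.085, -0.052, 0], "spin": 0},
    {"grip": -1, "slide": [0.085, -0.052, 0], "spin": 0},
    {"grip": -1, "slide": [0.085, -0.052, 0], "spin": 0},
    {"grip": -1, "slide": [0.085, -0.052, 0], "spin": 0.7},
    {"grip": -1, "slide": [0, 0, 0], "spin": 0},
  ],
)

```text
time: 1.35
tool_pos: [0.4538, -0.201, 0.2297]
ee_rot: [-3.14, 0.001, 0.212]
wrist_force: [-0.2, -0.4, -0.2]
width: 0.0938
finger_force: 0.0
```

Run:
```python
from h import *
o=sensors.get_obs();c=camera_info("wrist");im=snapshot("wrist")
print(o['tool_pos'],o['ee_rot'],o['time'],c)
cv2.imwrite("pics/w1.png",im[:,:,::-1])
```

```text
[ 0.4537882  -0.20100511  0.22972172] [-3.14021214e+00  6.21695073e-04  2.12071024e-01] 1.35 {'fx': 272.67758513583306, 'fy': 272.67758513583306, 'cx': 258.1609051645307, 'cy': 189.74501723525273, 'k1': -0.04840143715380354, 'position': array([ 0.52952594, -0.18511558,  0.38351801]), 'rotation': array([-2.68968799e-01, -3.98542964e-04, -1.36008615e+00])}
```

View pics/w1.png

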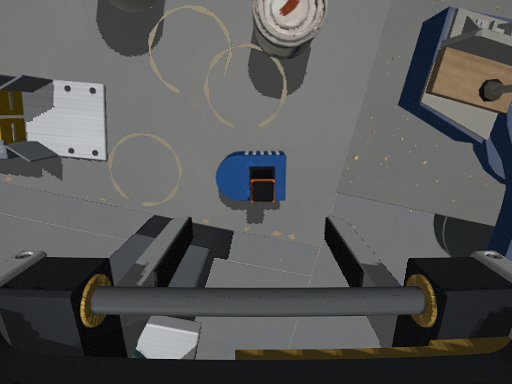

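The wrist view shows the handle top at about (262,191). The cartridge's rear edge runs from (286,152) to (286,201) and its sides are almost level. The apron's front edge runs from (105,83) to (106,159).

Run:
```python
from h import *
c=camera_info("wrist");im=cv2.imread("pics/w1.png");hsv=cv2.cvtColor(im,cv2.COLOR_BGR2HSV)
P=lambda u,v,z:onz(c,u,v,z)[:2]
roi=np.zeros(im.shape[:2],np.uint8);roi[140:215,200:300]=1
b=cv2.inRange(hsv,(100,120,50),(125,255,255))*roi
o=cv2.inRange(hsv,(5,150,120),(20,255,255))*roi
oo=np.argwhere(o>0);lo,hi=oo.min(0),oo.max(0);print("orange",lo,hi)
print("handle",P((lo[1]+hi[1])/2,(lo[0]+hi[0])/2,.103))
pts=np.argwhere(b>0)[:,::-1]
# rear edge: max u per row ; far side: min v per column
r=np.array([P(pts[pts[:,1]==v,0].max()+.5,v,.045) for v in range(158,178,2)])
f=np.array([P(u,pts[pts[:,0]==u,1].min()-.5,.045) for u in range(248,284,2)])
for n,q in(("rear",r),("side",f)):
    d=q[-1]-q[0];vx,vy,x0,y0=cv2.fitLine(q.astype(np.float32),cv2.DIST_HUBER,0,.01,.01).ravel()
    print(n,np.degrees(np.arctan2(vy,vx)),x0,y0)
print("bbox",pts.min(0),pts.max(0))
# apron
w=cv2.inRange(hsv,(0,0,170),(180,40,255));w[:,:60]=0;w[:,115:]=0;w[:75]=0;w[165:]=0
k=cv2.minAreaRect(np.argwhere(w>0)[:,::-1].astype(np.int32));bx=cv2.boxPoints(k)
for p in bx: print(p,P(*p,.006))
```

```text
orange [179 251] [202 274]
handle [ 0.45301259 -0.20763243]
rear 9.314906 0.47322568 -0.23312573
side -73.08532 0.48439905 -0.20169424
bbox [216 151] [285 200]
[60. 81.] [0.51930766 0.08160869]
[104.  81.] [0.53038876 0.02170199]
[104. 159.] [0.42566616 0.01415882]
[ 60. 159.] [0.4126308  0.07813204]
```

Request:
arm_command(
  plan=[
    {"grip": -1, "slide": [-0.001, 0.009, 0.09], "spin": 0},
    {"grip": -1, "slide": [0, 0, 0.09], "spin": 0},
    {"grip": -1, "slide": [0, 0, 0.097], "spin": 0},
    {"grip": -1, "slide": [0, 0, 0], "spin": 0},
    {"grip": 1, "slide": [0, 0, 0], "spin": 0},
    {"grip": 1, "slide": [0, 0, 0], "spin": 0},
    {"grip": 1, "slide": [0, 0, 0], "spin": 0},
    {"grip": 1, "slide": [0, 0, 0], "spin": 0},
    {"grip": 1, "slide": [0, 0, 0], "spin": 0},
    {"grip": 1, "slide": [0, 0, 0], "spin": 0},
  ],
)

```text
time: 2.65
tool_pos: [0.4529, -0.208, 0.092]
ee_rot: [3.142, 0.0, 0.207]
wrist_force: [0.4, -1.0, -0.2]
width: 0.0377
finger_force: 0.0
```

Request:
arm_command(
  plan=[
    {"grip": 1, "slide": [0, 0, 0], "spin": 0},
    {"grip": 1, "slide": [0, 0, 0], "spin": 0},
    {"grip": 1, "slide": [0, 0, 0], "spin": 0},
    {"grip": 1, "slide": [0, 0, -0.03], "spin": 0},
    {"grip": 1, "slide": [0, 0, -0.03], "spin": 0},
    {"grip": 1, "slide": [0, 0, 0], "spin": 0},
  ],
)

```text
time: 3.4
tool_pos: [0.4541, -0.2092, 0.1241]
ee_rot: [3.138, -0.003, 0.206]
wrist_force: [1.3, 0.4, -4.4]
width: 0.0238
finger_force: 30.0
```

Request:
arm_command(
  plan=[
    {"grip": 1, "slide": [0.023, -0.079, 0], "spin": 0},
    {"grip": 1, "slide": [0.023, -0.079, 0], "spin": 0},
    {"grip": 1, "slide": [0.023, -0.079, 0], "spin": 0},
    {"grip": 1, "slide": [0.023, -0.079, 0], "spin": 0},
    {"grip": 1, "slide": [0.023, -0.079, 0], "spin": 1},
    {"grip": 1, "slide": [0, 0, 0], "spin": 0},
    {"grip": 1, "slide": [0, 0, 0], "spin": 0},
  ],
)

```text
time: 4.28
tool_pos: [0.4685, -0.0033, 0.1217]
ee_rot: [3.141, 0.001, 0.12]
wrist_force: [0.0, -0.0, -5.0]
width: 0.0238
finger_force: 30.0
```

Run:
```python
from h import *
o=sensors.get_obs();c=camera_info("wrist");im=snapshot("wrist")
print(o['tool_pos'],o['ee_rot'],o['time'],o['wrist_force'],c)
np.save("w2.npy",c,allow_pickle=True)
cv2.imwrite("pics/w2.png",im[:,:,::-1])
cv2.imwrite("pics/w2b.png",cv2.resize(im[:300,:,::-1],None,fx=1.5,fy=1.5,interpolation=cv2.INTER_CUBIC))
```

```text
[ 0.46850876 -0.00329421  0.12171511] [3.14061375e+00 5.28895575e-04 1.20349418e-01] 4.275 [ 9.20870771e-04 -3.97059437e-02 -4.99242936e+00] {'fx': 272.67758513583306, 'fy': 272.67758513583306, 'cx': 258.1609051645307, 'cy': 189.74501723525273, 'k1': -0.04840143715380354, 'position': array([0.54535311, 0.00595166, 0.27554668]), 'rotation': array([-0.26867286, -0.00284227, -1.45190549])}
```

View pics/w2b.png

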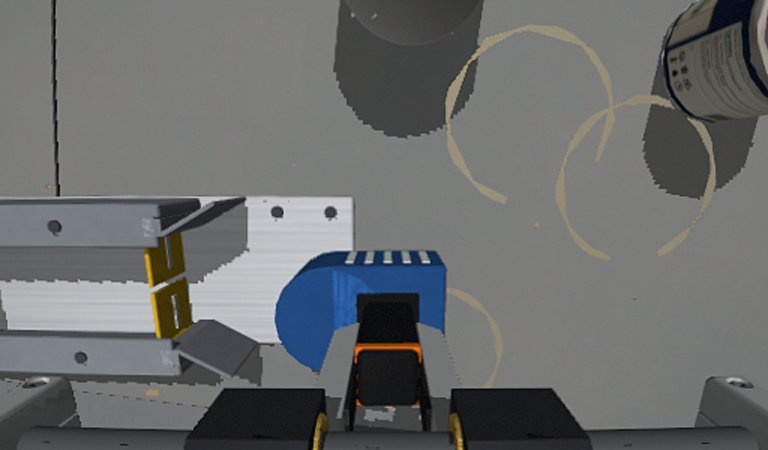

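The wrist view (enlarged 1.5 times) shows the cartridge held straight. The apron's left edge is at row 197, with its front corner at (353,197). The lips' inner edges run (5,246)-(148,246) and (5,346)-(172,336), and the doors are at about (168,287).

Run:
```python
from h import *
c=np.load("w2.npy",allow_pickle=True).item()
P=lambda u,v,z:onz(c,(u+.25)/1.5,(v+.25)/1.5,z)[:2]
def L(n,a,b,z):
    A,B=P(*a,z),P(*b,z);d=A-B;print(n,A.round(4),B.round(4),np.degrees(np.arctan2(d[1],d[0])).round(2))
L("apron left edge",(255,196),(353,197),.006)
L("front edge(+90)",(353,250),(353,197),.006)
L("lip R inner",(5,346),(172,336),.0585)
L("lip R outer",(5,376),(180,373),.0585)
L("lip L inner",(5,246),(148,246),.0565)
L("lip L outer",(5,207),(195,207),.0585)
L("doors hinge top",(150,250),(157,338),.047)
L("cart rear/side",(325,252),(440,251),.0757-.0305+.045-.015)
```

```text
apron left edge [0.5207 0.0885] [0.5274 0.0252] 95.99
front edge(+90) [0.4927 0.0218] [0.5274 0.0252] -174.38
lip R inner [0.4207 0.2222] [0.4407 0.118 ] 100.85
lip R outer [0.4001 0.2254] [0.4174 0.1139] 98.83
lip L inner [0.4824 0.2155] [0.4918 0.1313] 96.34
lip L outer [0.5051 0.2109] [0.5163 0.1041] 95.99
doors hinge top [0.4872 0.1356] [0.4327 0.1333] 2.43
cart rear/side [0.5036 0.0315] [ 0.5109 -0.0253] 97.28
```

Run:
```python
from h import *
c=np.load("w2.npy",allow_pickle=True).item()
P=lambda u,v,z:onz(c,(u+.25)/1.5,(v+.25)/1.5,z)[:2]
z=.1217+.016
print("top far edge",P(358,349,z),P(420,349,z),"top near edge",P(358,405,z),P(420,405,z))
print("body far side",P(325,252,z-.063),P(440,251,z-.063))
```

```text
top far edge [0.48210542 0.00868643] [ 0.4847664  -0.01385197] top near edge [0.45891957 0.00639269] [ 0.46168592 -0.01715151]
body far side [0.50349932 0.0315269 ] [ 0.51077174 -0.02538696]
```

Request:
arm_command(
  plan=[
    {"grip": 1, "slide": [0.008, -0.048, 0], "spin": 0.1},
    {"grip": 1, "slide": [0.008, -0.047, 0], "spin": 0},
    {"grip": 1, "slide": [0, 0, 0.02], "spin": 0},
    {"grip": 1, "slide": [0, 0, 0.015], "spin": 0},
    {"grip": 1, "slide": [0, 0, 0.005], "spin": 0},
    {"grip": 1, "slide": [0, 0, 0], "spin": 0},
    {"grip": 1, "slide": [0, 0, 0], "spin": 0},
  ],
)

```text
time: 5.2
tool_pos: [0.4714, 0.0448, 0.1022]
ee_rot: [3.141, -0.001, 0.11]
wrist_force: [0.1, -0.0, -4.7]
width: 0.0238
finger_force: 30.0
```

Run:
```python
from h import *
a=snapshot("side");b=snapshot("scene");o=sensors.get_obs();print(o['tool_pos'],o['ee_rot'],o['wrist_force'])
cv2.imwrite("pics/s3.png",a[:,:,::-1]);cv2.imwrite("pics/c3.png",b[:,:,::-1])
k=lambda i:cv2.resize(i[:,:,::-1],None,fx=4,fy=4,interpolation=cv2.INTER_CUBIC)
cv2.imwrite("pics/v3.png",np.hstack([k(a[140:280,160:265]),k(b[180:320,200:290])]));
```

```text
[0.47143207 0.04497926 0.10236437] [ 3.14132738e+00 -7.96906574e-04  1.10496129e-01] [ 0.07281266  0.15648763 -5.18660708]
```

View pics/v3.png

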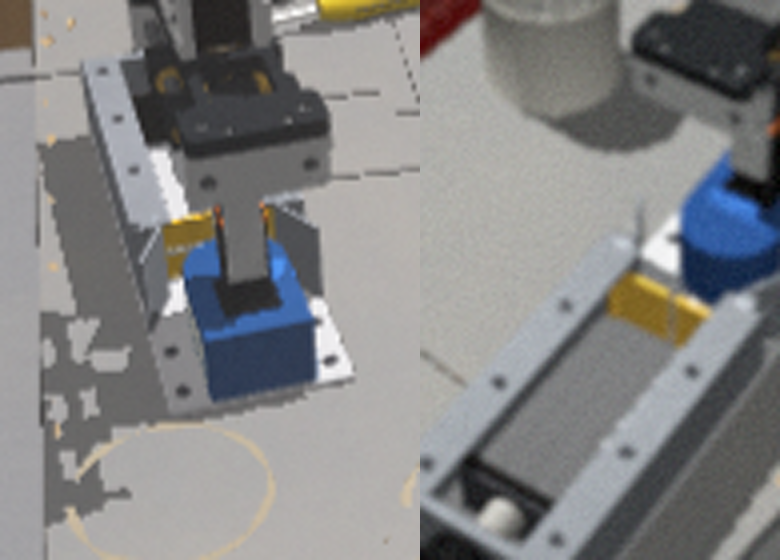

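The view shows the cartridge hanging just over the apron. In the side half its rear bottom corners are at (212,400) and (316,375), and the apron's front corners are at (172,414) and (352,377).

Run:
```python
from h import *
D=camera_info("side")
P=lambda u,v,z:onz(D,(u-1.5)/4+160,(v-1.5)/4+140,z)[:2]
A,B=P(172,410,.006),P(353,375,.006);a,b=P(212,399,.010),P(317,375,.010)
e,f=P(186,303,.055),P(314,321,.055)
print("apron",A,B,np.linalg.norm(B-A),"rear",a,b,np.linalg.norm(b-a),"rear top",e,f,np.linalg.norm(e-f))
for th in(6,6.4,7):
    t=np.radians(90+th);x=np.array([np.cos(t),np.sin(t)]);y=np.array([-x[1],x[0]])
    for q in((a+b)/2,(e+f)/2):
        r=q-(A+B)/2;print(th,"fwd",r@x,"left",r@y)
print(np.degrees(np.arctan2(*(b-a)[::-1])),np.degrees(np.arctan2(*(B-A)[::-1])))
# lips gap in scene: doors/lip inner edges
S=camera_info("scene");Q=lambda u,v,z:onz(S,(u-421.5)/4+200,(v-1.5)/4+180,z)[:2]
print("scene inner lips L",Q(635,262,.0585),Q(440,462,.0585),"R outer",Q(640,240,.0585),Q(425,455,.0585), "other inner",Q(745,300,.0585),Q(545,500,.0585))
```

```text
apron [0.42554842 0.01837626] [0.52650228 0.0266313 ] 0.10129081449379779 rear [0.44766549 0.01827583] [0.50645957 0.02614515] 0.059318370823687204 rear top [0.44018926 0.04770505] [0.50604494 0.0180066 ] 0.07224243591086635
6 fwd -0.00040009915067200613 left -0.0010008405886654185
6 fwd 0.01059933148559144 left 0.0018102367385545105
6.4 fwd -0.0004070765292041705 left -0.0009980230025704259
6.4 fwd 0.010611710921232632 left 0.0017361959322768302
7 fwd -0.00041750529036575383 left -0.0009937054628033448
7 fwd 0.010629310143376126 left 0.0016249771896811147
7.6234775599183715 4.674698250456051
scene inner lips L [0.48767845 0.1367653 ] [0.47884856 0.29724571] R outer [0.49561567 0.1228878 ] [0.48735801 0.29899425] other inner [0.42596009 0.12026338] [0.42484034 0.28083283]
```

Request:
arm_command(
  plan=[
    {"grip": 1, "slide": [-0.001, 0, 0.005], "spin": 0},
    {"grip": 1, "slide": [0, 0, 0.002], "spin": 0},
    {"grip": 1, "slide": [0, 0, 0], "spin": 0},
    {"grip": 1, "slide": [0, 0, 0], "spin": 0},
  ],
)

```text
time: 5.8
tool_pos: [0.4707, 0.0451, 0.0985]
ee_rot: [3.141, -0.0, 0.111]
wrist_force: [-0.4, -0.2, -5.0]
width: 0.0241
finger_force: 30.0
```

Request:
arm_command(
  plan=[
    {"grip": 1, "slide": [0, 0, 0.002], "spin": 0},
    {"grip": 1, "slide": [0, 0, 0], "spin": 0},
    {"grip": 1, "slide": [0, 0, 0], "spin": 0},
  ],
)

```text
time: 6.18
tool_pos: [0.4708, 0.0451, 0.0978]
ee_rot: [3.141, -0.0, 0.111]
wrist_force: [-1.2, 0.4, -2.1]
width: 0.024
finger_force: 30.0
```

Request:
arm_command(
  plan=[
    {"grip": 1, "slide": [0, -0.016, 0], "spin": 0},
    {"grip": 1, "slide": [0, -0.016, 0], "spin": 0},
    {"grip": 1, "slide": [0, -0.016, 0], "spin": 0},
    {"grip": 1, "slide": [0, 0, 0], "spin": 0},
  ],
)

```text
time: 6.68
tool_pos: [0.4681, 0.0703, 0.0978]
ee_rot: [-3.14, -0.001, 0.112]
wrist_force: [-0.8, 1.4, -0.1]
width: 0.0238
finger_force: 30.0
```

Request:
arm_command(
  plan=[
    {"grip": 1, "slide": [0, -0.008, 0], "spin": 0},
    {"grip": 1, "slide": [0, -0.008, 0], "spin": 0},
    {"grip": 1, "slide": [0, -0.008, 0], "spin": 0},
    {"grip": 1, "slide": [0, 0, 0], "spin": 0},
  ],
)

```text
time: 7.18
tool_pos: [0.4671, 0.0802, 0.0979]
ee_rot: [3.14, -0.001, 0.111]
wrist_force: [1.2, -5.7, 1.3]
width: 0.0236
finger_force: 30.0
```

Request:
arm_command(
  plan=[
    {"grip": 1, "slide": [0, -0.006, 0], "spin": 0},
    {"grip": 1, "slide": [0, -0.006, 0], "spin": 0},
    {"grip": 1, "slide": [0, 0, 0], "spin": 0},
  ],
)

```text
time: 7.55
tool_pos: [0.4666, 0.0859, 0.0979]
ee_rot: [3.139, -0.001, 0.11]
wrist_force: [1.0, -6.1, 0.1]
width: 0.024
finger_force: 30.0
```

Request:
arm_command(
  plan=[
    {"grip": 1, "slide": [0, -0.006, 0], "spin": 0},
    {"grip": 1, "slide": [0, -0.006, 0], "spin": 0},
    {"grip": 1, "slide": [0, -0.006, 0], "spin": 0},
    {"grip": 1, "slide": [0, 0, 0], "spin": 0},
  ],
)

```text
time: 8.05
tool_pos: [0.4658, 0.0939, 0.098]
ee_rot: [3.137, -0.001, 0.11]
wrist_force: [1.2, -7.4, 1.7]
width: 0.0242
finger_force: 30.0
```

Request:
arm_command(
  plan=[
    {"grip": 1, "slide": [0, -0.008, 0], "spin": 0},
    {"grip": 1, "slide": [0, -0.008, 0], "spin": 0},
    {"grip": 1, "slide": [0, -0.008, 0], "spin": 0},
    {"grip": 1, "slide": [0, 0, 0], "spin": 0},
  ],
)

```text
time: 8.55
tool_pos: [0.4646, 0.1054, 0.0981]
ee_rot: [3.136, -0.001, 0.11]
wrist_force: [0.2, -9.2, 0.4]
width: 0.024
finger_force: 30.0
```

Request:
arm_command(
  plan=[
    {"grip": 1, "slide": [0, -0.006, -0.001], "spin": 0},
    {"grip": 1, "slide": [0, -0.006, 0], "spin": 0},
    {"grip": 1, "slide": [0, -0.006, 0], "spin": 0},
    {"grip": 1, "slide": [0, 0, 0], "spin": 0},
  ],
)

```text
time: 9.05
tool_pos: [0.4631, 0.1146, 0.0981]
ee_rot: [3.137, -0.0, 0.11]
wrist_force: [2.0, -7.9, 0.4]
width: 0.0238
finger_force: 30.0
```

Run:
```python
from h import *
o=sensors.get_obs();print(o['tool_pos'],o['ee_rot'],o['wrist_force'],o['wrist_torque'])
a=snapshot("side");b=snapshot("scene")
k=lambda i:cv2.resize(i[:,:,::-1],None,fx=4,fy=4,interpolation=cv2.INTER_CUBIC)
cv2.imwrite("pics/v4.png",np.hstack([k(a[140:280,160:265]),k(b[180:320,200:290])]));
```

```text
[0.46309284 0.1146297  0.09807035] [ 3.13696885e+00 -2.74095073e-04  1.10153900e-01] [ 1.97024159 -7.86105291  0.36383652] [-1.74309619 -0.29734113 -0.06842024]
```

View pics/v4.png

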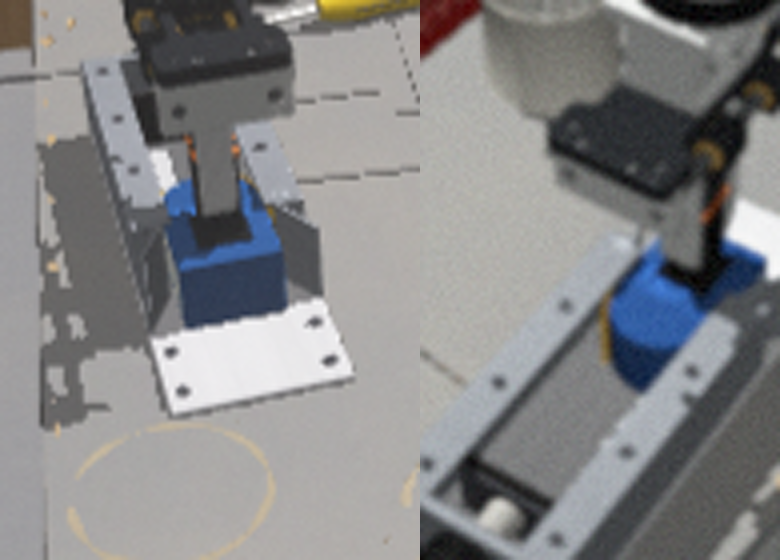

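The view shows the cartridge straight in the mouth, with both doors swung open along its sides. Wrist forces are low, so I'll keep sliding it in.

Request:
arm_command(
  plan=[
    {"grip": 1, "slide": [0, -0.008, 0], "spin": 0},
    {"grip": 1, "slide": [0, -0.008, 0], "spin": 0},
    {"grip": 1, "slide": [0, -0.008, 0], "spin": 0},
    {"grip": 1, "slide": [0, -0.008, 0], "spin": 0},
    {"grip": 1, "slide": [0, -0.008, 0], "spin": 0},
    {"grip": 1, "slide": [0, 0, 0], "spin": 0},
  ],
)

```text
time: 9.9
tool_pos: [0.4606, 0.1356, 0.0979]
ee_rot: [3.139, 0.0, 0.11]
wrist_force: [1.1, -5.2, -0.2]
width: 0.0234
finger_force: 30.0
```

Request:
arm_command(
  plan=[
    {"grip": 1, "slide": [0, -0.008, 0], "spin": 0},
    {"grip": 1, "slide": [0, -0.008, 0], "spin": 0},
    {"grip": 1, "slide": [0, -0.008, 0], "spin": 0},
    {"grip": 1, "slide": [0, -0.008, 0], "spin": 0},
    {"grip": 1, "slide": [0, -0.008, 0], "spin": 0},
    {"grip": 1, "slide": [0, -0.008, 0], "spin": 0},
    {"grip": 1, "slide": [0, -0.008, 0], "spin": 0},
    {"grip": 1, "slide": [0, -0.008, 0], "spin": 0},
    {"grip": 1, "slide": [0, 0, 0], "spin": 0},
  ],
)

```text
time: 11.02
tool_pos: [0.4568, 0.1677, 0.0979]
ee_rot: [3.14, 0.001, 0.111]
wrist_force: [0.7, -4.6, 0.2]
width: 0.0241
finger_force: 30.0
```

Request:
arm_command(
  plan=[
    {"grip": 1, "slide": [0, -0.008, 0], "spin": 0},
    {"grip": 1, "slide": [0, -0.008, 0], "spin": 0},
    {"grip": 1, "slide": [0, -0.008, 0], "spin": 0},
    {"grip": 1, "slide": [0, -0.008, 0], "spin": 0},
    {"grip": 1, "slide": [0, -0.006, 0], "spin": 0},
    {"grip": 1, "slide": [0, 0, 0], "spin": 0},
  ],
)

```text
time: 11.78
tool_pos: [0.4547, 0.1867, 0.0979]
ee_rot: [3.14, 0.001, 0.111]
wrist_force: [0.7, -5.2, 0.4]
width: 0.0237
finger_force: 30.0
```

Now at about 73 mm; small steps from here.

Request:
arm_command(
  plan=[
    {"grip": 1, "slide": [0, -0.003, 0], "spin": 0},
    {"grip": 1, "slide": [0, -0.003, 0], "spin": 0},
    {"grip": 1, "slide": [0, -0.003, 0], "spin": 0},
    {"grip": 1, "slide": [0, -0.003, 0], "spin": 0},
    {"grip": 1, "slide": [0, 0, 0], "spin": 0},
  ],
)

```text
time: 12.4
tool_pos: [0.4541, 0.1923, 0.0979]
ee_rot: [3.14, 0.001, 0.11]
wrist_force: [0.5, -5.2, 0.8]
width: 0.0238
finger_force: 30.0
```

Request:
arm_command(
  plan=[
    {"grip": 1, "slide": [0, -0.003, 0], "spin": 0},
    {"grip": 1, "slide": [0, -0.003, 0], "spin": 0},
    {"grip": 1, "slide": [0, -0.003, 0], "spin": 0},
    {"grip": 1, "slide": [0, -0.003, 0], "spin": 0},
    {"grip": 1, "slide": [0, 0, 0], "spin": 0},
  ],
)

```text
time: 13.02
tool_pos: [0.4535, 0.1983, 0.0979]
ee_rot: [3.14, 0.001, 0.11]
wrist_force: [0.1, -5.2, 1.0]
width: 0.0239
finger_force: 30.0
```

Request:
arm_command(
  plan=[
    {"grip": 1, "slide": [0, -0.003, 0], "spin": 0},
    {"grip": 1, "slide": [0, -0.003, 0], "spin": 0},
    {"grip": 1, "slide": [0, 0, 0], "spin": 0},
  ],
)

```text
time: 13.4
tool_pos: [0.453, 0.2023, 0.0978]
ee_rot: [-3.141, 0.001, 0.111]
wrist_force: [-0.0, -3.5, 0.3]
width: 0.0238
finger_force: 30.0
```

Request:
arm_command(
  plan=[
    {"grip": 1, "slide": [0, -0.003, 0], "spin": 0},
    {"grip": 1, "slide": [0, -0.003, 0], "spin": 0},
    {"grip": 1, "slide": [0, 0, 0], "spin": 0},
  ],
)

```text
time: 13.78
tool_pos: [0.4526, 0.2055, 0.0978]
ee_rot: [-3.141, 0.0, 0.111]
wrist_force: [0.4, -2.0, -0.8]
width: 0.0236
finger_force: 30.0
```

Request:
arm_command(
  plan=[
    {"grip": 1, "slide": [0, -0.003, 0], "spin": 0},
    {"grip": 1, "slide": [0, -0.003, 0], "spin": 0},
    {"grip": 1, "slide": [0, 0, 0], "spin": 0},
  ],
)

```text
time: 14.15
tool_pos: [0.4523, 0.2085, 0.0978]
ee_rot: [-3.141, 0.0, 0.111]
wrist_force: [0.0, -1.8, -1.2]
width: 0.0237
finger_force: 30.0
```

Request:
arm_command(
  plan=[
    {"grip": 1, "slide": [0, -0.003, 0], "spin": 0},
    {"grip": 1, "slide": [0, -0.003, 0], "spin": 0},
    {"grip": 1, "slide": [0, 0, 0], "spin": 0},
  ],
)

```text
time: 14.52
tool_pos: [0.4521, 0.2114, 0.0978]
ee_rot: [-3.141, 0.0, 0.111]
wrist_force: [-0.6, -1.7, -0.9]
width: 0.0239
finger_force: 30.0
```

Request:
arm_command(
  plan=[
    {"grip": 1, "slide": [0, -0.003, 0], "spin": 0},
    {"grip": 1, "slide": [0, -0.003, 0], "spin": 0},
    {"grip": 1, "slide": [0, 0, 0], "spin": 0},
  ],
)

```text
time: 14.9
tool_pos: [0.4518, 0.2144, 0.0978]
ee_rot: [-3.141, 0.0, 0.111]
wrist_force: [-0.0, -2.2, -1.7]
width: 0.0238
finger_force: 30.0
```

Request:
arm_command(
  plan=[
    {"grip": 1, "slide": [0, -0.003, 0], "spin": 0},
    {"grip": 1, "slide": [0, -0.003, 0], "spin": 0},
    {"grip": 1, "slide": [0, 0, 0], "spin": 0},
  ],
)

```text
time: 15.28
tool_pos: [0.4516, 0.216, 0.0979]
ee_rot: [3.139, 0.0, 0.111]
wrist_force: [0.2, -5.1, -1.5]
width: 0.0238
finger_force: 30.0
```

Gasket contact. Advancing about 1 mm at a time.

Request:
arm_command(
  plan=[
    {"grip": 1, "slide": [0, -0.003, 0], "spin": 0},
    {"grip": 1, "slide": [0, 0, 0], "spin": 0},
    {"grip": 1, "slide": [0, 0, 0], "spin": 0},
  ],
)

```text
time: 15.65
tool_pos: [0.4516, 0.2163, 0.0981]
ee_rot: [3.137, 0.0, 0.11]
wrist_force: [0.6, -8.0, 0.2]
width: 0.0241
finger_force: 30.0
```

Request:
arm_command(
  plan=[
    {"grip": 1, "slide": [0, -0.003, 0], "spin": 0},
    {"grip": 1, "slide": [0, 0, 0], "spin": 0},
    {"grip": 1, "slide": [0, 0, 0], "spin": 0},
  ],
)

```text
time: 16.02
tool_pos: [0.4516, 0.217, 0.0982]
ee_rot: [3.135, 0.0, 0.11]
wrist_force: [0.7, -9.1, 0.6]
width: 0.0235
finger_force: 30.0
```

Request:
arm_command(
  plan=[
    {"grip": 1, "slide": [0, -0.003, 0], "spin": 0},
    {"grip": 1, "slide": [0, -0.003, 0], "spin": 0},
    {"grip": 1, "slide": [0, 0, 0], "spin": 0},
    {"grip": 1, "slide": [0, 0, 0], "spin": 0},
  ],
)

```text
time: 16.52
tool_pos: [0.4514, 0.2184, 0.0984]
ee_rot: [3.131, 0.0, 0.11]
wrist_force: [-0.7, -14.9, 3.1]
width: 0.0239
finger_force: 30.0
```

Request:
arm_command(
  plan=[
    {"grip": 1, "slide": [0, -0.002, 0], "spin": 0},
    {"grip": 1, "slide": [0, 0, 0], "spin": 0},
    {"grip": 1, "slide": [0, 0, 0], "spin": 0},
  ],
)

```text
time: 16.9
tool_pos: [0.4514, 0.2188, 0.0985]
ee_rot: [3.13, 0.001, 0.11]
wrist_force: [0.6, -14.8, 3.3]
width: 0.024
finger_force: 30.0
```

Run:
```python
from h import *
o=sensors.get_obs();print(o['tool_pos'],o['ee_rot'],o['wrist_force'],o['wrist_torque'])
a=snapshot("side");b=snapshot("scene")
k=lambda i:cv2.resize(i[:,:,::-1],None,fx=4,fy=4,interpolation=cv2.INTER_CUBIC)
cv2.imwrite("pics/v5.png",np.hstack([k(a[140:280,160:265]),k(b[180:320,200:290])]));
```

```text
[0.45137474 0.21879521 0.09847921] [3.12991384e+00 5.94473996e-04 1.09693726e-01] [  0.57855771 -14.77169642   3.29939217] [-3.10848586  0.03527375  0.05243334]
```

View pics/v5.png

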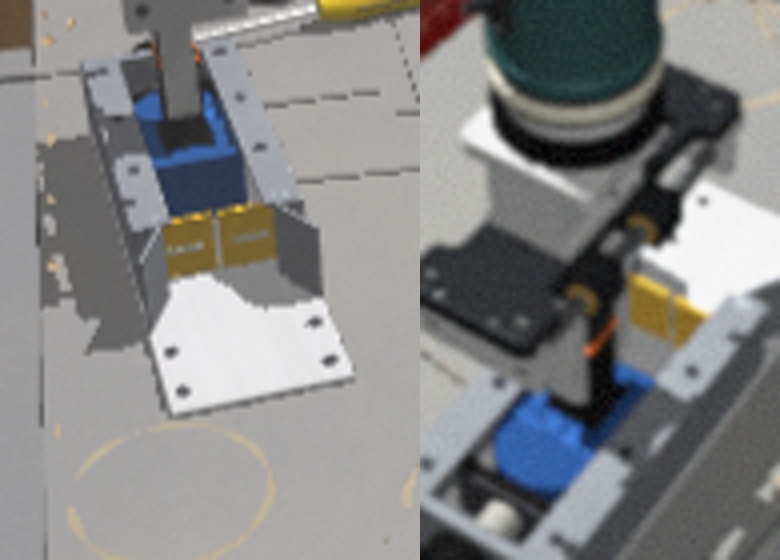

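The view shows both yellow doors flat shut behind the cartridge at about (190,245) and (247,237). The nose is against the gasket, at about 15 N. Releasing.

Request:
arm_command(
  plan=[
    {"grip": -1, "slide": [0, 0, 0], "spin": 0},
    {"grip": -1, "slide": [0, 0, 0], "spin": 0},
    {"grip": -1, "slide": [0, 0, 0], "spin": 0},
    {"grip": -1, "slide": [0, 0, 0], "spin": 0},
    {"grip": -1, "slide": [0, 0, 0], "spin": 0},
    {"grip": -1, "slide": [0, 0, 0], "spin": 0},
  ],
)

```text
time: 17.75
tool_pos: [0.4508, 0.2242, 0.098]
ee_rot: [-3.141, -0.0, 0.111]
wrist_force: [0.3, 0.3, 0.4]
width: 0.0804
finger_force: 0.0
```

Request:
arm_command(
  plan=[
    {"grip": -1, "slide": [0, 0, -0.03], "spin": 0},
    {"grip": -1, "slide": [0, 0, -0.08], "spin": 0},
    {"grip": -1, "slide": [0, 0, -0.08], "spin": 0},
    {"grip": -1, "slide": [0, 0, -0.08], "spin": 0},
    {"grip": -1, "slide": [0, 0, 0], "spin": 0},
    {"grip": -1, "slide": [0, 0, 0], "spin": 0},
  ],
)

```text
time: 18.5
tool_pos: [0.4505, 0.2239, 0.2327]
ee_rot: [3.141, 0.0, 0.111]
wrist_force: [0.4, 0.2, -0.5]
width: 0.0941
finger_force: 0.0
```

Run:
```python
from h import *
a=snapshot("side");b=snapshot("scene")
k=lambda i:cv2.resize(i[:,:,::-1],None,fx=4,fy=4,interpolation=cv2.INTER_CUBIC)
cv2.imwrite("pics/v6.png",np.hstack([k(a[140:280,160:265]),k(b[180:320,200:290])]));
```

```text
(no output)
```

View pics/v6.png

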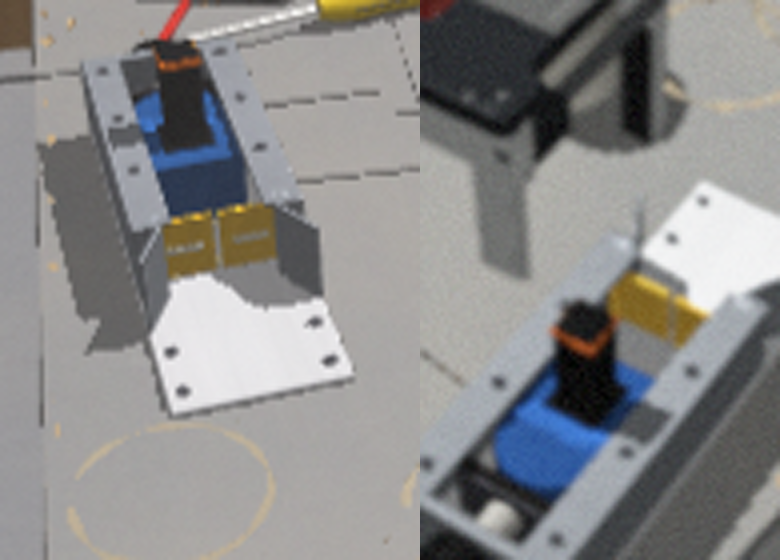

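The cartridge sits upright and flat against the gasket, both doors are shut, and the gripper is clear. Handing in.

```bash
python3 -c "
from bench import ticket
print(ticket.close_job())"
```

```text
the job is handed in; nothing more can be done
None
```

The job is handed in (the judge returned no verdict): the blue cartridge is in the bay, pressed against the gasket with about 15 N at the wrist, let go, both doors shut behind it in the last pictures, and the arm never went near the tins or tape measure.

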